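Stack a stepped core on a clay extruder's spider

ROBOT

A 6-joint arm with a two-finger parallel gripper is mounted at the origin on the work surface. World frame = base frame: x ahead of the robot, y to its left, z up, the work surface at z = 0. Lengths are in m, angles in rad, forces in N, time in s.
With the tool pointing down it reaches from about 0.3 to 0.875 m from the base axis. Payload 6.4 kg.
Tool frame: the origin (TCP) lies between the finger pads; the fingertips stand 8 mm ahead of it and the grasp point (between the pads) lies 11 mm behind it; z points along the fingers, x is the direction in which the jaws open and shut, and the axes are right-handed (so a half turn about z gives the same grasp; the last joint's range is limited). The gripper opens to 88 mm and grips with 3 to 60 N. Pads are 18 mm wide; open, the fingers measure 123 mm over their backs; the gripper's body (75 mm by 187 mm) begins 45 mm behind the grasp point.
Start: joints at [0.933, 0.181, 1.607, -0, 1.354, -0.206], TCP at [0.241, 0.522, 0.247] pointing down, gripper open.
Joint ranges: [-2.99, 2.99], [-0.89, 2.07], [0.3, 2.58], [-1.14, 4.28], [0, 2.63], [-3.12, 3.12]. Speed limits (rad/s): [2.57, 2.57, 3.01, 3.14, 3.14, 3.14].

INTERFACE

Orientations are given as a unit quaternion [x, y, z, w].
In Python, from plant import ctrl gives the robot as it stands.
- The arm moves only by the shell command python3 -m creep 'ROWS' [OPENING] [FORCE]. ROWS is text: rows parted by semicolons, each of 4 numbers parted by spaces: the shift along the world's x, y, z in cm, then the turn about the world's z in degrees. In form: dx dy dz spin; .... A call has exactly 5 rows; each row shifts and turns the pose as measured when the row begins; what a row does not reach is not made up. A row lasts 1/12 s, in which the tool goes at most 41.7 mm and 7.16 degrees, less where a joint would pass 70% of its speed; a pose out of reach is approached as far as the arm can. A call is refused whole if a number of a shift passes 4.17 or a number of a turn 7.16, either way. A call with a gripper value outside its range is refused whole. OPENING is the opening, from 0 (shut) to 1 (fully open), set as the call begins (- or left out, the last holds). The fingers move at their own pace and stop on an object; FORCE is the grip in N (left out, the last holds). Time passes only in rows, so rows that do not move let the fingers close, or fill a call up. It gives the time, the measured TCP pose, the force and the opening at its end, in the units of the state.
- ctrl.state(): the state, without advancing time (a new reading comes with each control period).
- ctrl.read_camera(name): name is "side" or "top" or "wrist"; returns a dict with "pixels" (480x640x3 uint8, blue, green, red), "K" (3x3 intrinsics, pixels), "distortion" ([k1, k2, p1, p2, k3] as OpenCV has them; the pictures are not rectified), "origin" and "attitude" of the camera in the world. Camera axes: x right, y up, looking along -z (the intrinsics and any distortion apply to the point x, -y, -z); pixel columns grow to the right and rows downward; lengths in m; the calibration is good to about 2 mm. A picture is of the moment at which its call begins. There is no depth.
- ctrl.hand_in(): hands the job in, once; it reports no verdict.
Trained networks look in a picture, given as the dict that the camera call returned (one of the last four; its "shot" number tells which), for a name from the list of things; names that differ only in an ending like _2 or _b are one class to them, and where a whole thing is asked for, a point or a joint stands for the part that bears it (a point fixed in the world has none). Each returns a list of dicts, best first, with "conf" (0 to 1); they miss things now and then, are a little off and sometimes report something else, mostly with a low value. They report only what shows in the picture. A call takes as long as a camera call. They do not tell look-alikes from the thing itself.
- ctrl.recognise(picture, name): "rect" ([left, top, width, height] in pixels, round what is visible of it).
- ctrl.trace(picture, name): "pixels" (480x640 bool, what is visible of it) and "rect" ([left, top, width, height] in pixels, round what is visible of it).
- ctrl.pinpoint(picture, name): "centre" ([row, column] in pixels: a listed point, or the origin of a listed thing).
The state is a dict: "t": time; "joint_pos": joint angles; "joint_vel": joint speeds; "tau": joint torques, N m; "position": TCP position; "eef_rot": TCP orientation; "contact_force": force on the tool from outside, world axes, zero at the start; "moment": the same for the moment, N m; "grip_width": finger opening in m.
Only numpy, scipy, OpenCV 4.12 (cv2) and the standard library are available. Lean on these libraries where they do the work, as an engineer would, in place of code of your own. Each camera call takes 0.05 s, during which the arm holds its last target.

TASK

Build the stepped core for the clay extruder: thread the three round discs onto the upright stud of the spider, the large blue one first, then the middle yellow one, then the small red one, pushing each down past the stud's spring lugs until it sits flat and fully home before you take the next. The stud stands loose in its oversize hole, well off the middle, so feel for it, and press gently, as with two fingers: never hard on stud or hub. Leave the square core, the tools, the vase and the basin where they are.

Things in the scene. Friction and masses are not known exactly. Their poses are not given: they have to be found in the camera images.
- spider: dark steel spider of the extruder: a 130 mm ring with three arms (tops 24 mm above the bench; three small hold-down straps to 33 mm) and a hub, strapped on a 160 x 160 x 12 mm plywood board that is fixed to the bench. Origin on the bench under the hub's centre; x, y along the board's edges. Pushing stud, hub or board with more than 40 N is too hard.
- hub_top (a point): centre of the hub's flat top, 34 mm above the bench; the hub is a boss of 48 mm diameter with a 31 mm hole, and the blue disc sits on it. NOT the stud's axis: the bright steel stud (16 mm diameter, upright, never tilting) stands loose in the hole, 4 to 7 mm off this centre, each time in another direction. Find it by touch or by eye.
- tip_level (a point): point above the hub's centre at the height of the stud's flat tip, 52 mm above the hub's top (fixed to the spider; the stud itself stands off it, see hub_top). The tip's edge is chamfered 1 mm. A disc passes the stud with 1 mm clearance all round and finds it when within about 2 mm of its axis. Pushed sideways with over 5 N the stud slides stiffly and stays.
- lug_level (a point): point above the hub's centre at the level where the stud's three brass spring lugs stand out widest, 42 mm above the hub's top (fixed to the spider). A disc's lower face meets the lugs 4 to 6 mm below the tip and needs roughly 5 to 12 N of downward push to pass them; below, it slides freely. With all three home the red disc lies just under the lugs.
- large_centre (a point): centre (half-way up) of the large blue plastic core disc: a flat ring, 64 mm outside diameter, 12 mm thick, with a plain 18 mm through bore. It starts lying flat on the bench, its centre 6 mm above it; z is its axis. Both faces are alike. 100 g. Home: on the hub, centre 6 mm above its top.
- middle_centre (a point): centre (half-way up) of the middle yellow plastic core disc: a flat ring, 54 mm outside diameter, 12 mm thick, with a plain 18 mm through bore. It starts lying flat on the bench, its centre 6 mm above it; z is its axis. Both faces are alike. 70 g. Home: on the blue disc, centre 18 mm above the hub's top.
- small_centre (a point): centre (half-way up) of the small red plastic core disc: a flat ring, 44 mm outside diameter, 12 mm thick, with a plain 18 mm through bore. It starts lying flat on the bench, its centre 6 mm above it; z is its axis. Both faces are alike. 45 g. Home: on the yellow disc, centre 30 mm above the hub's top.
- square_core: white square spare core, 56 x 56 x 12 mm with an 18 mm bore, lying on the bench; origin under its centre. Not wanted; leave it.
- pink_rib: pink plastic kidney rib, 104 x 61 x 5 mm, flat on the bench; origin under its middle. Leave it.
- yellow_rib: yellow plastic kidney rib, 104 x 61 x 5 mm, flat on the bench; origin under its middle. Leave it.
- wood_knife: light wooden modelling knife, 165 mm long, 7 mm thick, lying along its x; origin near its middle, on the bench. Leave it.
- loop_tool: trimming tool with wooden handle and steel loop, 175 mm long, 13 mm thick, lying along its x; origin near its middle, on the bench. Leave it.
- vase: small terracotta vase, 84 mm across, 110 mm high; origin under its centre. Leave it standing.
- basin: white enamel basin with a green rim, 235 mm across, 87 mm high; origin under its centre. Leave it.
Mind the look-alikes: they are no part of the job. There is more than one size of the part that bears large_centre; the job needs the middle-sized.

How it is judged:
By the outcome, as a careful person would: the job done as asked, in the order asked, and still so for the second after the job is handed in, with the robot touching nothing.
It also fails if it takes over 72 s, if anything falls off the work surface, if the arm or the gripper's body presses on something with over 40 N, if the wrist force passes 120 N, or if a joint passes its speed limit or range.

## Working session

There is one attempt and no reset: what is moved stays moved. The work goes in short steps, Python scripts to look and compute and a shell command to move; the robot and the scene stay as the last step left them, time stands still between calls to the robot, and variables do not carry over. Pictures are saved under pics/ and viewed, and the job is handed in when it is done.

```bash
ls; mkdir -p pics; cat > h.py <<'E'
import numpy as np, cv2
from scipy.spatial.transform import Rotation as R
from plant import ctrl
def cam(n,save=None):
    p=ctrl.read_camera(n)
    if save: cv2.imwrite('pics/'+save,p['pixels'])
    return p
def att(p):
    a=np.array(p['attitude'],float)
    return a if a.shape==(3,3) else R.from_quat(a).as_matrix()
def ray(p,rc):
    u=cv2.undistortPoints(np.array([[[rc[1],rc[0]]]],float),np.array(p['K']),np.array(p['distortion']))[0,0]
    return np.array(p['origin']),att(p)@np.array([u[0],-u[1],-1])
def at_z(p,rc,z):
    o,d=ray(p,rc); return o+d*(z-o[2])/d[2]
def proj(p,X):
    c=att(p).T@(np.array(X)-np.array(p['origin']))
    q=cv2.projectPoints(np.array([[c[0],-c[1],-c[2]]]),np.zeros(3),np.zeros(3),np.array(p['K']),np.array(p['distortion']))[0].ravel()
    return q[::-1]
E
python3 - <<'E'
from h import *
t=cam('top','top0.png');s=cam('side','side0.png');w=cam('wrist','wrist0.png')
print(ctrl.state()); 
for p in (t,s,w): print(p['origin'],np.array(p['attitude']).tolist(),p['K'])
for n in ['large_centre','middle_centre','small_centre','hub_top','tip_level','square_core','vase','basin']:
    for nm,p in (('top',t),('side',s)):
        print(n,nm,[(np.round(d['centre'],1).tolist(),round(d['conf'],2)) for d in ctrl.pinpoint(p,n)])
E
```

```text
pics
{'t': 0.15, 'joint_pos': array([ 9.32723207e-01,  1.81372172e-01,  1.60769767e+00, -3.96970904e-06,
        1.35381199e+00, -2.06342800e-01]), 'joint_vel': array([-0.00120257, -0.0003426 , -0.00301212,  0.00110401,  0.00101908,
        0.00044383]), 'tau': array([ 6.74688308e-04, -4.34231257e+01, -3.42177701e+01,  7.00874487e-02,
        3.55905492e-02, -8.91302238e-05]), 'position': array([0.24038873, 0.52193485, 0.24605508]), 'eef_rot': array([ 8.42152484e-01,  5.39239074e-01, -6.01854387e-04,  2.30807698e-04]), 'contact_force': array([ 0.43913905,  0.08784874, -0.25517558]), 'moment': array([-0.01293095,  0.02294613, -0.04218864]), 'grip_width': 0.08822249585634782}
[0.47491509 0.11034263 1.0898832 ] [-0.0221888703648388, 0.025343833849023844, 0.7081434253412752, -0.7052646547670535] [[450.43475738   0.         320.59475196]
 [  0.         450.43475738 242.09210446]
 [  0.           0.           1.        ]]
[ 0.04771529 -0.67024646  0.63765998] [0.47300709216443215, -0.13163230636817058, -0.24915517879127008, 0.8347807637720426] [[489.18888314   0.         322.96319861]
 [  
[... 521 characters left out ...]
3], 0.54)]
middle_centre top [([229.0, 409.7], 0.94), ([259.2, 312.3], 0.58)]
middle_centre side [([312.1, 404.4], 0.57), ([212.6, 211.3], 0.53)]
small_centre top [([252.9, 465.3], 0.75)]
small_centre side [([366.5, 422.3], 0.68)]
hub_top top [([258.9, 312.6], 0.61)]
hub_top side [([271.1, 306.3], 0.7), ([259.0, 312.0], 0.63), ([237.4, 304.6], 0.28)]
tip_level top [([256.1, 311.0], 0.81), ([188.5, 205.1], 0.2)]
tip_level side [([237.5, 304.9], 0.8)]
square_core top [([186.5, 477.3], 0.56)]
square_core side [([340.7, 504.6], 0.73)]
vase top [([185.7, 207.5], 0.72), ([251.0, 466.6], 0.47)]
vase side [([202.6, 316.8], 0.73)]
basin top [([293.4, 144.6], 0.83)]
basin side [([214.7, 210.9], 0.95)]
```

View pics/top0.png

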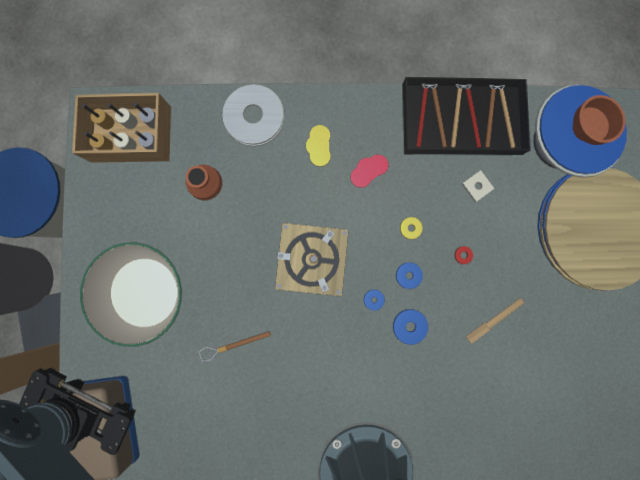

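View pics/side0.png

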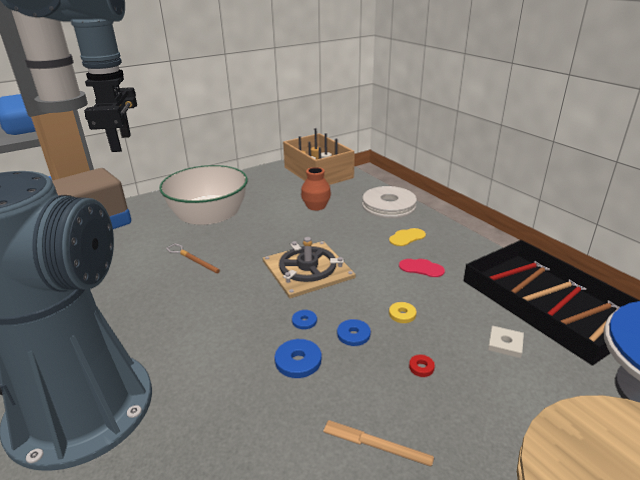

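View pics/wrist0.png

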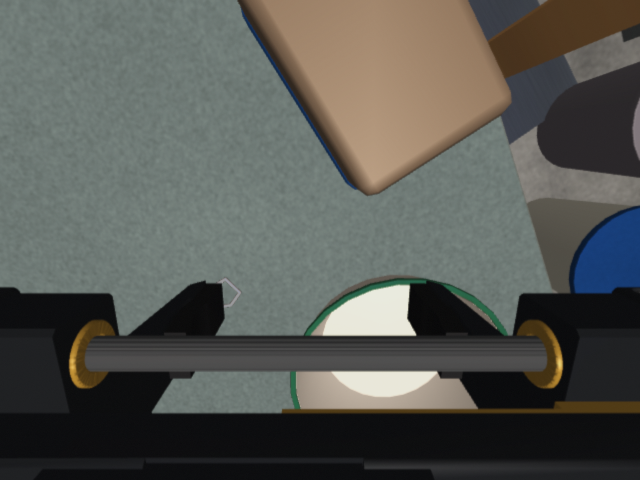

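The side and top views show three blue rings. In the top view (row, col) they are at (300,374) small, (275,409) middle and (327,411) large. The job wants the middle-sized one, which should measure 64 mm, so I'll measure all three and look at a crop.

```bash
python3 - <<'E'
from h import *
t=cam('top');s=cam('side')
def meas(p,rc,hsvlo,hsvhi,name):
    hsv=cv2.cvtColor(p['pixels'],cv2.COLOR_BGR2HSV)
    m=cv2.inRange(hsv,hsvlo,hsvhi)
    r,c=map(int,rc); w=np.zeros_like(m); w[r-30:r+31,c-35:c+36]=m[r-30:r+31,c-35:c+36]
    cs,_=cv2.findContours(w,cv2.RETR_EXTERNAL,cv2.CHAIN_APPROX_NONE)
    k=min(cs,key=lambda k:abs(cv2.pointPolygonTest(k,(float(c),float(r)),True)) if cv2.contourArea(k)<30 else -cv2.pointPolygonTest(k,(float(c),float(r)),True))
    P=np.array([at_z(p,(q[0][1],q[0][0]),.012)[:2] for q in k],np.float32)
    (x,y),rad=cv2.minEnclosingCircle(P)
    A=cv2.contourArea(P); print(name,'c',x,y,'D',2*rad*1e3,'Deq',2*np.sqrt(A/np.pi)*1e3)
B=((100,120,60),(125,255,255));Y=((20,100,100),(35,255,255))
for n,rc in (('b1',(300,374)),('b2',(275,409)),('b3',(327,411))): meas(t,rc,*B,n)
meas(t,(228,411),*Y,'yel')
hsv=cv2.cvtColor(t['pixels'],cv2.COLOR_BGR2HSV)
meas(t,(255,464),(0,120,60),(8,255,255),'redlo') 
for n,rc in (('b1',(319,305)),('b2',(332,354)),('b3',(357,298))): meas(s,rc,*B,'side '+n)
meas(s,(312,403),*Y,'side y');meas(s,(366,422),(0,120,60),(8,255,255),'side r')
X=at_z(t,(258.9,312.6),.034);print('hub top',X)
c=cv2.resize(t['pixels'][210:350,270:480],None,fx=3.8,fy=3.8,interpolation=cv2.INTER_CUBIC);cv2.imwrite('pics/crop1.png',c)
c=cv2.resize(t['pixels'][215:305,265:360],None,fx=6,fy=6,interpolation=cv2.INTER_CUBIC);cv2.imwrite('pics/crop2.png',c)
c=cv2.resize(s['pixels'][225:300,255:360],None,fx=7,fy=7,interpolation=cv2.INTER_CUBIC);cv2.imwrite('pics/crop3.png',c)
E
```

```text
b1 c 0.40984290838241577 -0.02104390785098076 D 48.811912536621094 Deq 46.26615738233413
b2 c 0.46712759137153625 -0.10581707209348679 D 62.97891587018967 Deq 60.40336065462532
b3 c 0.3449455499649048 -0.10696741938591003 D 83.46744626760483 Deq 80.62902480549515
yel c 0.5811581015586853 -0.11226322501897812 D 53.83240059018135 Deq 51.20341676097977
redlo c 0.5152596831321716 -0.23991107940673828 D 42.75184124708176 Deq 40.36787539786525
side b1 c 0.4053179621696472 -0.027745909988880157 D 55.864330381155014 Deq 50.892196397718585
side b2 c 0.464243084192276 -0.11090482771396637 D 72.91156053543091 Deq 66.235869484524
side b3 c 0.34316807985305786 -0.10981214046478271 D 94.60081905126572 Deq 87.20422243432874
side y c 0.5771884322166443 -0.11771351844072342 D 64.95524197816849 Deq 58.04134092227812
side r c 0.5119310617446899 -0.24517640471458435 D 52.286017686128616 Deq 46.41199494095413
hub top [0.50659633 0.1243826  0.034     ]
```

View pics/crop1.png

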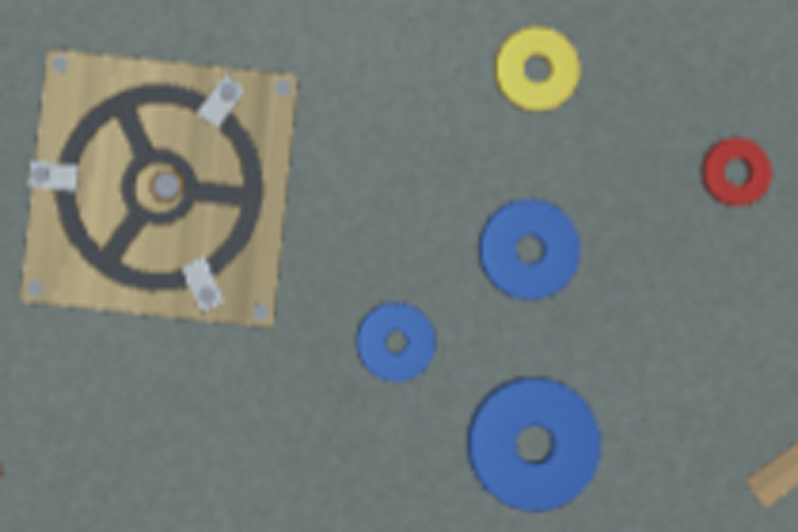

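View pics/crop2.png

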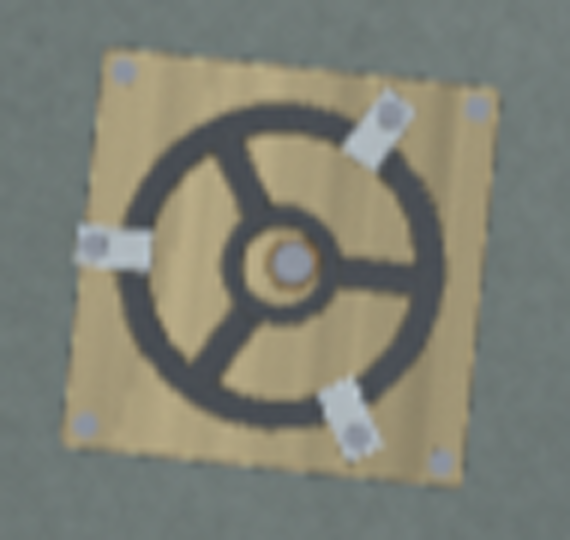

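View pics/crop3.png

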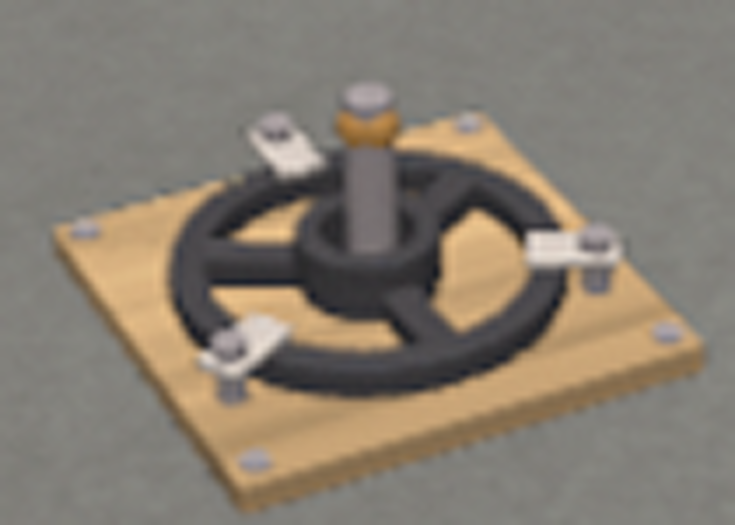

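The crop confirms it: the blue ring at (275,409) is larger than the one at (300,374), smaller than the one at (327,411), and measures about 63 mm. So it's the 64 mm disc. Next I'll locate the stud tip and the disc centres precisely.

```bash
cat > m.py <<'E'
from h import *
from scipy.optimize import least_squares
def lerp(img,rc):
    return cv2.remap(img,np.float32(rc[:,1]).reshape(-1,1),np.float32(rc[:,0]).reshape(-1,1),cv2.INTER_CUBIC).ravel()
def edge_circle(p,x,y,z,r,ch,win=.006,mask=None):
    # find radial max-gradient edges at height z, fit circle -> centre
    img=p['pixels'].astype(np.float32)
    v=ch(img)
    pts=[]
    for a in np.arange(0,2*np.pi,np.pi/36):
        if mask and not mask(a): continue
        rr=np.arange(r-win,r+win,.0002)
        X=[proj(p,(x+q*np.cos(a),y+q*np.sin(a),z)) for q in rr]
        g=np.gradient(cv2.GaussianBlur(lerp(v,np.array(X)).reshape(-1,1),(1,9),0).ravel())
        w=np.abs(g); i=w.argmax(); s=slice(max(0,i-6),i+7)
        q=(rr[s]*w[s]).sum()/w[s].sum(); pts.append((x+q*np.cos(a),y+q*np.sin(a)))
    P=np.array(pts)
    f=least_squares(lambda t:np.hypot(P[:,0]-t[0],P[:,1]-t[1])-t[2],[x,y,r],loss='soft_l1',f_scale=.0005)
    return f.x, np.std(f.fun)
E
python3 - <<'E'
from m import *
t=cam('top');s=cam('side')
sat=lambda i:i.max(2)-i.min(2)
br=lambda i:i.sum(2)
for n,x,y,D in (('L',.467,-.106,.064),('M',.580,-.113,.054),('S',.515,-.240,.044)):
    for _ in range(2):
        f,e=edge_circle(t,x,y,.012,D/2,sat); x,y=f[:2]
    print(n,'top outer',f*1e3,e*1e3)
    f2,e=edge_circle(t,x,y,.012,.009,sat,win=.004); print('   bore',f2*1e3,e*1e3)
    for z in (.012,):
        xs,ys=f[:2]
        for _ in range(2):
            g,e=edge_circle(s,xs,ys,z,D/2,sat); xs,ys=g[:2]
        print('   side outer',g*1e3,e*1e3)
for n,p in (('top',t),('side',s)):
    pp={a:ctrl.pinpoint(p,a)[0]['centre'] for a in ('large_centre','middle_centre','small_centre')}
    for a,c in pp.items(): print(n,a,at_z(p,c,.006)*1e3)
# stud tip
for sc in (sat,br):
    x,y=.505,.118
    for _ in range(3):
        f,e=edge_circle(t,x,y,.0855,.0078,sc,win=.004); x,y=f[:2]
    print('stud top',f*1e3,e*1e3)
print('guess',at_z(t,(258.6,313.3),.086))
x,y=f[:2]
for sc in (sat,br):
    xs,ys=x,y
    for _ in range(3):
        f,e=edge_circle(s,xs,ys,.0855,.0078,sc,win=.004); xs,ys=f[:2]
    print('stud side',f*1e3,e*1e3)
x,y=.5066,.1244
for _ in range(3):
    f,e=edge_circle(t,x,y,.034,.024,sat,win=.004); x,y=f[:2]
print('hub',f*1e3,e*1e3)
for n,p in (('top',t),('side',s)): print(n,[at_z(p,c['centre'],.086)*1e3 for c in ctrl.pinpoint(p,'tip_level')[:1]])
E
```

```text
L top outer [ 467.30011698 -106.26408035   31.59172008] 0.3343756211644463
   bore [ 467.197693   -106.24247133    8.86684296] 0.3991063015105278
   side outer [ 466.09730726 -106.79484566   31.50515624] 1.6201837484371804
M top outer [ 581.47495781 -112.80883853   26.79161131] 0.2893912199822201
   bore [ 581.4138082  -112.68802701    8.62566422] 0.2673780927258194
   side outer [ 580.6192966  -113.46416052   27.19057662] 1.4417605116415504
S top outer [ 515.56000831 -240.17838283   21.49943436] 0.32094524400279995
   bore [ 515.45743551 -240.02622656    8.72302716] 0.3463638031684389
   side outer [ 514.55311286 -241.09314119   21.59331195] 1.6313901413243979
top large_centre [409.13451671 -28.6188703    6.        ]
top middle_centre [ 591.05143613 -116.3085003     6.        ]
top small_centre [ 520.18602964 -245.24821044    6.        ]
side large_centre [414.24559944 -21.93977974   6.        ]
side middle_centre [ 582.49214601 -118.14414927    6.        ]
side small_centre [ 521.49880246 -240.41496223    6.        ]
stud top [506.11528346 122.2751562    8.15061985] 0.6342482251167404
stud top [507.89605208 122.14046281   8.23555982] 1.3143951901727635
guess [0.50569834 0.12212925 0.086     ]
stud side [504.08961623 120.3545523    8.69965807] 1.6664279966176263
stud side [506.05881651 123.65552504   7.19100093] 0.5512779055516982
hub [507.052127   127.35261168  23.81607588] 1.1274091438419054
top [array([513.74641091, 127.67703989,  86.        ])]
side [array([509.57625057, 121.69695545,  86.        ])]
```

Both cameras agree to within about 1 mm on the discs. L is at (467.3,-106.3), M at (581.4,-112.8) and S at (515.5,-240.1). The stud tip is near (506,122.5) and the hub centre near (507,127.3). That offset is about 5 mm, inside the expected 4–7 mm. Now moving to the blue disc.

```bash
python3 -m creep '1.4 -3.9 0 0;1.4 -3.9 0 0;1.4 -3.9 0 0;1.4 -3.9 0 0;1.4 -3.9 0 0' 1 40; python3 -m creep '1.4 -3.9 0 0;1.4 -3.9 0 0;1.4 -3.9 0 0;1.4 -3.9 0 0;1.4 -3.9 0 0'; python3 -m creep '1.4 -3.9 0 0;1.4 -3.9 0 0;1.4 -3.9 0 0;1.4 -3.9 0 0;1.4 -3.9 0 0'
```

```text
t: 1.97
position: [0.3083, 0.328, 0.2454]
eef_rot: [0.839, 0.544, 0.0, -0.001]
contact_force: [0.3, 0.2, 0.5]
grip_width: 0.0882
t: 2.38
position: [0.3767, 0.1309, 0.2467]
eef_rot: [0.838, 0.546, 0.003, 0.0]
contact_force: [1.0, -0.6, 0.4]
grip_width: 0.0881
t: 2.8
position: [0.4451, -0.0664, 0.2489]
eef_rot: [0.838, 0.545, 0.005, 0.002]
contact_force: [0.7, 0.4, -0.4]
grip_width: 0.0881
```

```bash
python3 -m creep '1.1 -2 -2 0;1.1 -2 -2 0;0 0 -4 0;0 0 -4 0;0 0 -3 0'; python3 - <<'E'
from h import *
s=ctrl.state();print(s['position'])
cam('wrist','w1.png')
E
```

```text
t: 3.22
position: [0.4765, -0.1225, 0.1042]
eef_rot: [0.841, 0.54, 0.011, 0.015]
contact_force: [-0.2, -0.6, -0.2]
grip_width: 0.0881
[ 0.47652167 -0.12248551  0.1042258 ]
```

View pics/w1.png

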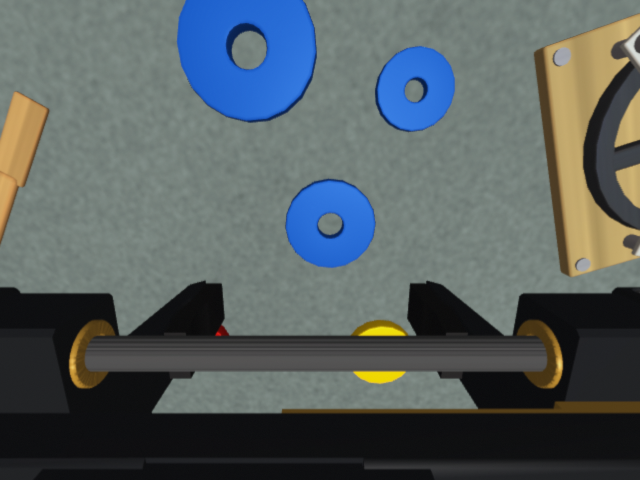

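The wrist view shows the blue disc at (223,330) between the fingers' approach line. The TCP overshot, so I'll correct and let it settle.

```bash
python3 -m creep '-0.4 0.8 0 0;-0.4 0.8 -0.5 0;-0.1 0 -1 0;0 0 0 0;0 0 0 0'
```

```text
t: 3.68
position: [0.4634, -0.1023, 0.0851]
eef_rot: [0.841, 0.541, 0.009, 0.01]
contact_force: [0.0, 0.3, 0.7]
grip_width: 0.0878
```

```bash
python3 -m creep '0.2 -0.2 -1.2 0;0.2 -0.2 -1.2 0;0 0 -1.2 0;0 0 -1 0;0 0 0 0'; python3 -c "
from h import *
print(R.from_quat(ctrl.state()['eef_rot']).as_matrix().round(4))"
```

```text
t: 4.1
position: [0.4742, -0.1085, 0.0455]
eef_rot: [0.84, 0.542, 0.013, 0.018]
contact_force: [0.5, -0.2, -0.2]
grip_width: 0.0884
[[ 0.4123  0.9101  0.0415]
 [ 0.911  -0.412  -0.0156]
 [ 0.0029  0.0442 -0.999 ]]
```

```bash
python3 -m creep '-0.3 0.1 0 0;-0.3 0.1 0 0;0 0 0 0;0 0 0 0;0 0 0 0'; python3 -c "
from h import *
s=ctrl.state();print(R.from_quat(s['eef_rot']).as_matrix().round(4)[:,2],s['joint_vel'].round(3),s['joint_pos'].round(3))"
```

```text
t: 4.52
position: [0.4695, -0.1069, 0.0486]
eef_rot: [0.84, 0.542, 0.014, 0.02]
contact_force: [-0.2, 0.4, -0.7]
grip_width: 0.0881
[ 0.0456 -0.0177 -0.9988] [-0.001 -0.013 -0.002 -0.     0.002 -0.001] [-0.474  0.237  2.007  0.007  0.849 -1.625]
```

```bash
python3 -m creep '0 0 4 0;0 0 0 0;0 0 0 0;0 0 0 0;0 0 0 0'; python3 -c "
from h import *
s=ctrl.state();print(R.from_quat(s['eef_rot']).as_matrix().round(4)[:,2],s['position'])"; python3 -m creep '0 0 -4 0;0 0 0 0;0 0 0 0;0 0 0 0;0 0 0 0'; python3 -c "
from h import *
s=ctrl.state();print(R.from_quat(s['eef_rot']).as_matrix().round(4)[:,2],s['position'])"
```

```text
t: 4.93
position: [0.4691, -0.1068, 0.0895]
eef_rot: [0.84, 0.542, 0.014, 0.019]
contact_force: [0.3, -0.5, -0.2]
grip_width: 0.088
[ 0.0437 -0.0167 -0.9989] [ 0.46913741 -0.10681443  0.08945566]
t: 5.35
position: [0.4689, -0.1067, 0.0483]
eef_rot: [0.84, 0.542, 0.013, 0.018]
contact_force: [-0.2, 0.1, -0.2]
grip_width: 0.0883
[ 0.041  -0.0152 -0.999 ] [ 0.46894959 -0.10665998  0.04827539]
```

```bash
python3 -m creep '0 0 3 0;0 0 3 0;0 0 3 0;0 0 0 0;0 0 0 0'; python3 -c "
from h import *
s=ctrl.state();print(R.from_quat(s['eef_rot']).as_matrix().round(4)[:,2],s['position'])"; python3 -m creep '-0.6 0.3 -4 0;0 0 0 0;0 0 -4 0;0 0 0 0;0 0 0 0'; python3 -c "
from h import *
s=ctrl.state();print(R.from_quat(s['eef_rot']).as_matrix().round(4)[:,2],s['position'])"
```

```text
t: 5.77
position: [0.4698, -0.107, 0.1491]
eef_rot: [0.84, 0.542, 0.015, 0.021]
contact_force: [0.2, -0.2, -0.4]
grip_width: 0.0881
[ 0.0487 -0.0192 -0.9986] [ 0.46980662 -0.10704846  0.14910058]
t: 6.18
position: [0.4686, -0.1062, 0.0775]
eef_rot: [0.84, 0.542, 0.018, 0.027]
contact_force: [1.1, -0.6, 0.8]
grip_width: 0.0883
[ 0.0595 -0.0247 -0.9979] [ 0.46856944 -0.10624501  0.07754397]
```

```bash
cat > st.py <<'E'
from h import *
s=ctrl.state();print(R.from_quat(s['eef_rot']).as_matrix().round(4)[:,2],(s['position']*1e3).round(1))
E
python3 -m creep '-2 0.4 0 0;-2 0.4 0 0;-2 0.4 0 0;0 0 0 0;0 0 0 0'; python3 st.py; python3 -m creep '4 -0.8 0 0;0 0 0 0;4 -0.8 0 0;0 0 0 0;0 0 0 0'; python3 st.py
```

```text
t: 6.6
position: [0.412, -0.0965, 0.0871]
eef_rot: [0.839, 0.542, 0.021, 0.031]
contact_force: [0.6, 0.1, 0.3]
grip_width: 0.088
[ 0.0692 -0.0299 -0.9972] [412.  -96.5  87.1]
t: 7.02
position: [0.4868, -0.11, 0.0873]
eef_rot: [0.84, 0.542, 0.02, 0.029]
contact_force: [-0.6, 0.2, -0.8]
grip_width: 0.0879
[ 0.0647 -0.0275 -0.9975] [ 486.8 -110.    87.3]
```

```bash
python3 -m creep '2 -0.4 0.5 0;2 -0.4 0.5 0;2 -0.4 0.5 0;2 -0.4 0 0;0 0 0 0'; python3 st.py; python3 -m creep '-4 0.8 0 0;0 0 0 0;0 0 0 0;-4 0.8 0 0;0 0 0 0'; python3 st.py
```

```text
t: 7.43
position: [0.5757, -0.1287, 0.1102]
eef_rot: [0.84, 0.542, 0.023, 0.034]
contact_force: [-0.7, -0.3, 0.3]
grip_width: 0.0886
[ 0.0755 -0.0322 -0.9966] [ 575.7 -128.7  110.2]
t: 7.85
position: [0.4861, -0.1086, 0.1051]
eef_rot: [0.839, 0.542, 0.019, 0.028]
contact_force: [-0.6, 0.9, -1.2]
grip_width: 0.0879
[ 0.0619 -0.0257 -0.9978] [ 486.1 -108.6  105.1]
```

```bash
python3 -m creep '0 0 0 0;0 0 0 0;0 0 0 0;0 0 0 0;0 0 0 0'; python3 st.py; python3 -m creep '-1.5 0.2 0 0;0 0 0 0;0 0 -4 0;0 0 0 0;0 0 0 0'; python3 st.py
```

```text
t: 8.27
position: [0.488, -0.1095, 0.1088]
eef_rot: [0.839, 0.542, 0.021, 0.03]
contact_force: [-0.0, -0.9, -0.0]
grip_width: 0.0881
[ 0.0678 -0.0287 -0.9973] [ 488.  -109.5  108.8]
t: 8.68
position: [0.4791, -0.1102, 0.0706]
eef_rot: [0.839, 0.542, 0.023, 0.034]
contact_force: [-0.3, -1.1, 0.2]
grip_width: 0.0884
[ 0.0746 -0.0319 -0.9967] [ 479.1 -110.2   70.6]
```

```bash
cat > st.py <<'E'
from h import *
s=ctrl.state();print(R.from_quat(s['eef_rot']).as_matrix().round(4)[:,2],(s['position']*1e3).round(1),s['joint_pos'].round(4),s['joint_vel'].round(3))
E
python3 st.py; python3 -m creep '0 0 0 0;0 0 0 0;0 0 0 0;0 0 0 0;0 0 0 0'>/dev/null; python3 st.py; python3 -m creep '-1 0.4 0 0;0 0 0 0;0 0 0 0;0 0 0 0;0 0 0 0' >/dev/null; python3 st.py
```

```text
[ 0.0746 -0.0319 -0.9967] [ 479.1 -110.2   70.6] [-0.4716  0.1951  2.0004  0.0072  0.8651 -1.6229] [-0.003  0.081  0.039 -0.    -0.014  0.001]
[ 0.083  -0.036  -0.9959] [ 483.5 -112.    77. ] [-0.4708  0.187   1.9934  0.0073  0.8708 -1.6224] [ 0.    -0.023 -0.012  0.     0.005 -0.001]
[ 0.0899 -0.0395 -0.9952] [ 476.2 -109.3   80.8] [-0.4729  0.1598  2.0168  0.0076  0.8669 -1.6246] [-0.001 -0.001 -0.006  0.     0.003  0.002]
```

```bash
cat > st.py <<'E'
from h import *
s=ctrl.state();q=s['joint_pos'];print('t',round(s['t'],2),'tilt',round((q[1]+q[2]+q[4]-np.pi)*1e3,1),'mrad',(s['position']*1e3).round(1),s['joint_vel'][[1,2,4]].round(3), s['contact_force'].round(1))
E
python3 st.py; python3 -m creep '0 0 1 0;0 0 1 0;0 0 1 0;0 0 0 0;0 0 0 0'>/dev/null; python3 st.py; python3 -m creep '0 0 -1 0;0 0 -1 0;0 0 -1 0;0 0 0 0;0 0 0 0' >/dev/null; python3 st.py;python3 -m creep '1 0 0 0;1 0 0 0;1 0 0 0;0 0 0 0;0 0 0 0' >/dev/null; python3 st.py;python3 -m creep '-1 0 0 0;-1 0 0 0;-1 0 0 0;0 0 0 0;0 0 0 0' >/dev/null; python3 st.py
```

```text
t 9.52 tilt -98.1 mrad [ 476.2 -109.3   80.8] [-0.001 -0.006  0.003] [-0.6  0.3  0.1]
t 9.93 tilt -99.4 mrad [ 477.3 -109.9  114.7] [-0.025 -0.021  0.016] [-0.7  0.7  0.2]
t 10.35 tilt -98.6 mrad [ 476.6 -109.6   80.8] [ 0.035  0.021 -0.018] [-0.1 -0.7  0. ]
t 10.77 tilt -97.3 mrad [ 509.8 -109.5   79.9] [ 0.02  -0.038 -0.004] [-0.2  0.1 -0.5]
t 11.18 tilt -96.4 mrad [ 475.9 -108.9   79.8] [-0.028  0.038  0.006] [-0.1 -0.3 -0.9]
```

The tilt (about 5.5°) comes from abrupt large rows, and 1 cm rows track cleanly. It lies about the jaw axis, so the pads stay level and it does no harm as long as it stays constant. I'll go on with gentle ramps.

```bash
python3 -m creep '-0.3 0.1 -0.6 0;-0.3 0.1 -1 0;-0.2 0.1 -1.1 0;0 0 -1.1 0;0 0 -0.8 0'>/dev/null; python3 st.py
```

```text
t 11.6 tilt -103.2 mrad [ 468.4 -106.7   33.9] [ 0.212  0.02  -0.238] [ 0.8 -0.6 -0.6]
```

```bash
python3 -m creep '0 0 -0.8 0;0 0 -0.8 0;0 0 -0.4 0;0 0 -0.1 0;0 0 0 0'>/dev/null; python3 st.py
```

```text
t 12.02 tilt -100.1 mrad [ 467.4 -106.2    9.1] [ 0.006 -0.004  0.003] [-2.2  1.7  6.8]
```

```bash
python3 -m creep '0 0 0.15 0;0 0 0 0;0 0 0 0;0 0 0 0;0 0 0 0' 0 40; python3 st.py;  python3 -m creep '0 0 0 0;0 0 0 0;0 0 0.3 0;0 0 0.6 0;0 0 1 0'; python3 st.py
```

```text
t: 12.43
position: [0.4686, -0.1067, 0.0119]
eef_rot: [0.839, 0.542, 0.028, 0.043]
contact_force: [0.6, 0.2, -1.3]
grip_width: 0.0617
t 12.43 tilt -102.5 mrad [ 468.6 -106.7   11.9] [-0.003  0.    -0.002] [ 0.6  0.2 -1.3]
t: 12.85
position: [0.4667, -0.1057, 0.0302]
eef_rot: [0.839, 0.542, 0.027, 0.041]
contact_force: [-0.5, -0.3, -0.5]
grip_width: 0.0621
t 12.85 tilt -97.9 mrad [ 466.7 -105.7   30.2] [-0.292 -0.013  0.311] [-0.5 -0.3 -0.5]
```

```bash
python3 -m creep '0 0 1.5 0;0 0.5 2 0;0 1 2 0;0.2 1.5 1.8 0;0.3 1.8 1 0'; python3 st.py;  python3 -m creep '0.4 2 0.5 0;0.4 2 0 0;0.4 2 0 0;0.4 2 0 0;0.4 2 0 0'; python3 st.py
```

```text
t: 13.27
position: [0.4708, -0.0586, 0.12]
eef_rot: [0.84, 0.54, 0.027, 0.041]
contact_force: [0.6, 0.6, -1.6]
grip_width: 0.0615
t 13.27 tilt -98.0 mrad [470.8 -58.6 120. ] [-0.226 -0.086  0.307] [ 0.6  0.6 -1.6]
t: 13.68
position: [0.4944, 0.0444, 0.1358]
eef_rot: [0.841, 0.538, 0.031, 0.046]
contact_force: [0.2, -0.8, -0.6]
grip_width: 0.0617
t 13.68 tilt -107.7 mrad [494.4  44.4 135.8] [ 0.138 -0.187  0.046] [ 0.2 -0.8 -0.6]
```

```bash
python3 -m creep '0.3 2 0 0;0.3 1.8 0 0;0.2 1.5 -0.2 0;0.1 1 -0.3 0;0 0.4 -0.3 0'; python3 st.py;  python3 -m creep '0.1 0 -0.2 0;0 0 0 0;0 0 0 0;0 0 0 0;0 0 0 0' >/dev/null; python3 st.py
python3 - <<'E'
from h import *
cam('top','t2.png');s=cam('side','s2.png');cam('wrist','w2.png')
cv2.imwrite('pics/s2c.png',cv2.resize(s['pixels'][150:300,230:390],None,fx=4,fy=4,interpolation=cv2.INTER_CUBIC))
E
```

```text
t: 14.1
position: [0.505, 0.1181, 0.1342]
eef_rot: [0.84, 0.539, 0.035, 0.048]
contact_force: [0.3, -0.2, -1.2]
grip_width: 0.0618
t 14.1 tilt -108.9 mrad [505.  118.1 134.2] [ 0.065 -0.013 -0.059] [ 0.3 -0.2 -1.2]
t 14.52 tilt -109.0 mrad [505.5 117.2 133.3] [-0.005  0.004  0.002] [-0.5 -0.1 -0.7]
```

View pics/s2c.png

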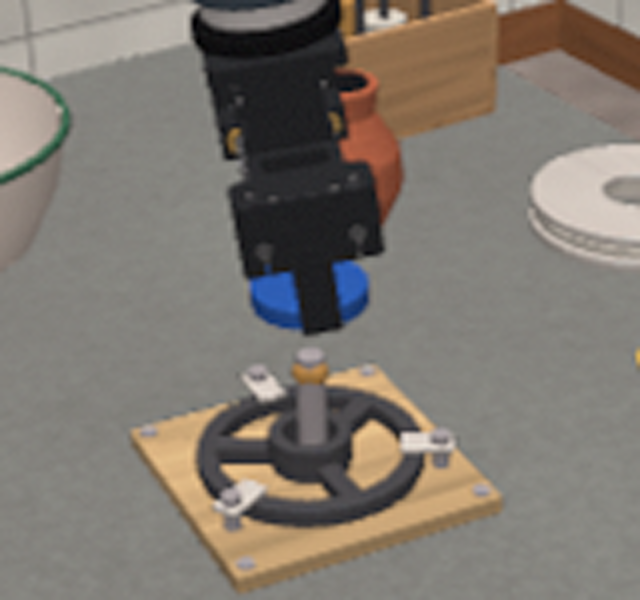

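View pics/w2.png

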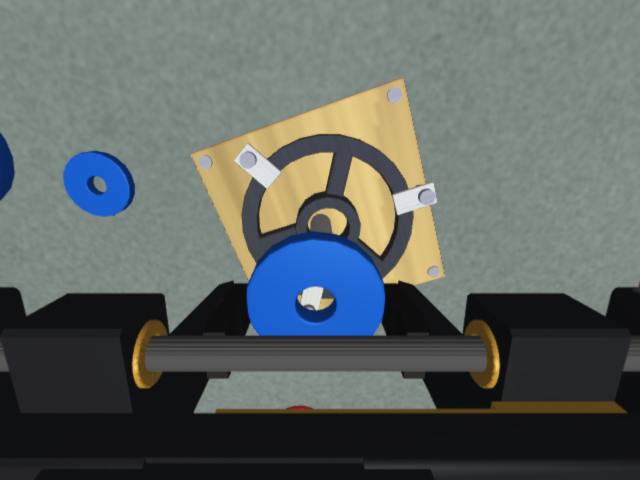

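The side crop shows the blue disc held nearly level above the stud. The wrist view shows its bore at (303,315). I'll measure the disc centre from the wrist and side cameras and compare it with the stud.

```bash
python3 - <<'E'
from m import *
w=cam('wrist');s=cam('side');st=ctrl.state();print(st['position'])
sat=lambda i:i.max(2)-i.min(2); br=lambda i:i.sum(2)
z=st['position'][2]
print('bore rough',at_z(w,(300,316),z)*1e3)
x,y=at_z(w,(300,316),z)[:2]
jx=R.from_quat(st['eef_rot']).as_matrix()[:,0]; ja=np.arctan2(jx[1],jx[0]);print('jaw',ja)
for zz in (z-.003,z,z+.003):
    a,b=x,y
    for _ in range(3):
        f,e=edge_circle(w,a,b,zz,.009,sat,win=.004); a,b=f[:2]
    print('wrist bore',zz,f*1e3,e*1e3)
for sc in (br,sat):
  a,b=.506,.122
  for _ in range(3):
    f,e=edge_circle(w,a,b,.034,.0155,sc,win=.004);a,b=f[:2]
  print('hubhole?',f*1e3,e*1e3)
hsv=cv2.cvtColor(s['pixels'],cv2.COLOR_BGR2HSV);m=cv2.inRange(hsv,(100,120,60),(125,255,255));
r,c=np.nonzero(m[200:240,285:335]);print('side blue cols',c.min()+285,c.max()+285,'rows',r.min()+200,r.max()+200)
l=at_z(s,(222,c.min()+285-.5),z-.006);rr=at_z(s,(222,c.max()+285.5),z-.006);print(l*1e3,rr*1e3,np.linalg.norm(l-rr))
for X in ((.5063,.1226,.086),(.467+.039-.002,.117+.0004,z)): print(proj(s,X))
for d in ctrl.pinpoint(s,'tip_level')[:1]: print(d)
E
```

```text
[0.50554328 0.11756638 0.13315961]
bore rough [501.56259928 118.83293122 133.15960565]
jaw 1.1429159701734468
wrist bore 0.13015960565022763 [505.26119462 116.82525115   9.56028286] 0.1220638319724259
wrist bore 0.13315960565022764 [503.55378696 117.59542129   9.34290397] 0.1197805069279596
wrist bore 0.13615960565022764 [501.83566687 118.36252421   9.12497672] 0.11602662322563861
hubhole? [504.35920124 127.02768674  14.11559375] 1.5127577694170276
hubhole? [504.98223186 127.08748488  14.53844114] 1.7471534449841404
side blue cols 292 321 rows 215 231
[478.57537186 139.97218325 127.15960565] [531.6318624  103.70827218 127.15960565] 0.06426556179973798
[238.15929579 307.40397362]
[220.5209712 307.0247075]
{'centre': [237.4, 307.8], 'conf': 0.8}
```

The sources agree: the disc centre is at about (504,117.7) and the stud at (506.3,122.6). I'll shift +2.3, +4.9 mm and descend.

```bash
python3 -m creep '0.1 0.25 -0.3 0;0.1 0.2 -0.7 0;0 0.1 -0.8 0;0 0 -0.5 0;0 0 -0.2 0' >/dev/null; python3 st.py;  python3 -m creep '0 0 0 0;0 0 0 0;0 0 0 0;0 0 0 0;0 0 0 0' >/dev/null; python3 st.py
```

```text
t 15.23 tilt -109.1 mrad [508.  123.8 105.9] [ 0.057  0.015 -0.058] [ 0.  -0.2 -1.3]
t 15.65 tilt -106.0 mrad [506.9 123.9 104.2] [-0.001 -0.001  0.001] [-0.6 -0.1 -0.6]
```

```bash
python3 -m creep '0.1 -0.16 -0.2 0;0 0 -0.2 0;0 0 -0.1 0;0 0 0 0;0 0 0 0' >/dev/null; python3 st.py;  python3 -m creep '0 0 -0.15 0;0 0 -0.15 0;0 0 -0.15 0;0 0 0 0;0 0 0 0' >/dev/null; python3 st.py
```

```text
t 16.07 tilt -108.0 mrad [508.7 121.9  99.6] [ 0.002  0.001 -0.001] [-0.5  0.5 -0.9]
t 16.48 tilt -111.0 mrad [510.3 122.   97.6] [-0.006 -0.003  0.012] [-2.5  0.7  3.2]
```

```bash
python3 -m creep '-0.15 0 0.2 0;-0.1 0 0 0;0 0 0 0;0 0 0 0;0 0 0 0' >/dev/null; python3 st.py;  python3 -m creep '0 0 -0.15 0;0 0 0 0;-0.05 0 -0.15 0;0 0 0 0;0 0 0 0' >/dev/null; python3 st.py
```

```text
t 16.9 tilt -111.2 mrad [507.4 122.1  99.2] [ 0.002  0.003 -0.004] [-0.1  0.4 -0.3]
t 17.32 tilt -110.6 mrad [506.6 122.   95.3] [ 0.003  0.005 -0.001] [-0.3  0.5 -0.4]
```

```bash
python3 -m creep '0.05 0 -0.15 0;0 0 0 0;0 0 -0.15 0;0 0 0 0;0 0 0 0' >/dev/null; python3 st.py;  python3 -m creep '0 0 -0.2 0;0 0 -0.2 0;0 0 -0.2 0;0 0 -0.1 0;0 0 0 0' >/dev/null; python3 st.py
```

```text
t 17.73 tilt -110.3 mrad [507.1 122.   92. ] [ 0.001  0.002 -0.001] [-1.   0.4  0.3]
t 18.15 tilt -111.7 mrad [508.  121.6  87.3] [-0.005  0.001  0.007] [-1.9  0.7  1.1]
```

```bash
python3 - <<'E'
from h import *
s=cam('side');w=cam('wrist','w3.png')
cv2.imwrite('pics/s3c.png',cv2.resize(s['pixels'][170:300,250:370],None,fx=4.5,fy=4.5,interpolation=cv2.INTER_CUBIC))
E
```

```text
(no output)
```

View pics/s3c.png

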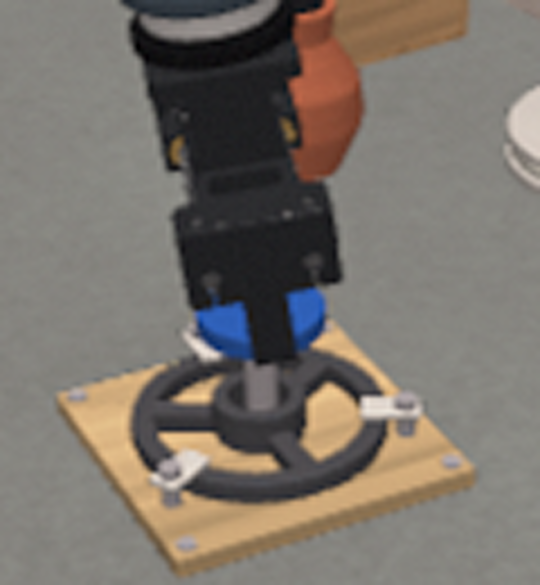

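View pics/w3.png

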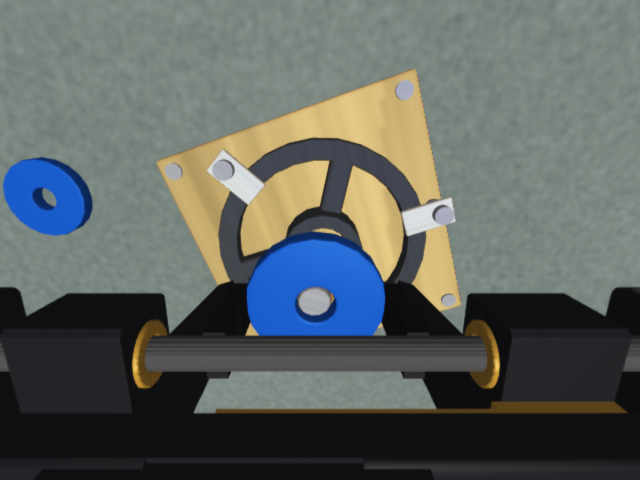

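The stud shows inside the bore at wrist (300,315). Continuing down.

```bash
python3 -m creep '-0.07 0 -0.2 0;0 0 -0.2 0;-0.03 0 -0.2 0;0 0 -0.2 0;-0.03 0 -0.2 0' >/dev/null; python3 st.py;  python3 -m creep '-0.03 0 -0.3 0;0 0 -0.3 0;-0.03 0 -0.3 0;0 0 -0.2 0;0 0 0 0' >/dev/null; python3 st.py
```

```text
t 18.67 tilt -115.1 mrad [508.1 121.7  78. ] [ 0.038  0.016 -0.06 ] [-2.2 -0.   5.2]
t 19.08 tilt -114.4 mrad [507.  121.7  64.4] [ 0.007  0.001 -0.007] [ 0.1 -1.1 -1.3]
```

```bash
python3 -m creep '0 0 -0.3 0;0 0 -0.3 0;-0.03 0 -0.3 0;0 0 -0.2 0;0 0 0 0' >/dev/null; python3 st.py;  python3 -m creep '0 0 -0.2 0;0 0 -0.15 0;0 0 -0.1 0;0 0 -0.1 0;0 0 0 0' >/dev/null; python3 st.py
```

```text
t 19.5 tilt -114.4 mrad [506.8 121.7  51.7] [ 0.002 -0.002 -0.   ] [ 0.4  0.4 -1.3]
t 19.92 tilt -115.0 mrad [507.2 121.7  46. ] [-0.003 -0.001  0.003] [-0.7 -0.2  1.5]
```

```bash
python3 -m creep '0 0 -0.15 0;0 0 -0.15 0;0 0 -0.15 0;0 0 -0.15 0;0 0 -0.15 0' >/dev/null; python3 st.py;  python3 - <<'E'
from h import *
s=cam('side');w=cam('wrist','w4.png')
cv2.imwrite('pics/s4c.png',cv2.resize(s['pixels'][170:300,250:370],None,fx=4.5,fy=4.5,interpolation=cv2.INTER_CUBIC))
E
```

```text
t 20.33 tilt -112.8 mrad [507.4 121.8  45.7] [ 0.002 -0.006  0.005] [-8.2 -0.5 17.7]
```

View pics/s4c.png

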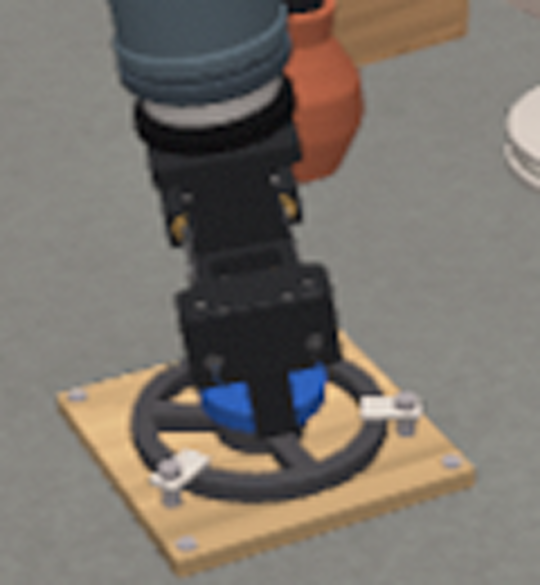

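Seated: the TCP stalls at 45.7 mm with 17.7 N upward, which matches the hub height. Relax, release and rise.

```bash
python3 -m creep '0 0 0.05 0;0 0 0 0;0 0 0 0;0 0 0 0;0 0 0 0' 1; python3 st.py;python3 -m creep '0 0 0.4 0;0 0 0.8 0;0 0 1.2 0;0 0 1.3 0;0 0 1.3 0' >/dev/null; python3 st.py
```

```text
t: 20.85
position: [0.5086, 0.1219, 0.0476]
eef_rot: [0.839, 0.541, 0.037, 0.052]
contact_force: [1.0, -0.4, -0.1]
grip_width: 0.0879
t 20.85 tilt -116.2 mrad [508.6 121.9  47.6] [ 0.003  0.    -0.004] [ 1.  -0.4 -0.1]
t 21.27 tilt -108.7 mrad [505.7 121.6  97.1] [-0.294 -0.066  0.365] [-0.7 -0.2 -0.4]
```

```bash
python3 -m creep '0 0 1.3 0;0.3 -0.7 0.6 0;0.5 -1.3 0 0;0.7 -1.8 0 0;0.7 -2 0 0' >/dev/null; python3 st.py;python3 -m creep '0.7 -2 0 0;0.7 -2.1 0 0;0.7 -2.1 0 0;0.7 -2 0 0;0.6 -1.9 -0.2 0' >/dev/null; python3 st.py
python3 - <<'E'
from m import *
s=cam('side');t=cam('top')
cv2.imwrite('pics/s5c.png',cv2.resize(s['pixels'][210:300,250:370],None,fx=5,fy=5,interpolation=cv2.INTER_CUBIC))
cv2.imwrite('pics/t5c.png',cv2.resize(t['pixels'][215:305,265:360],None,fx=6,fy=6,interpolation=cv2.INTER_CUBIC))
E
```

```text
t 21.68 tilt -122.3 mrad [530.   64.1 123.1] [ 0.075 -0.103 -0.   ] [ 0.9  0.2 -0.4]
t 22.1 tilt -130.9 mrad [566.4 -44.2 123.4] [ 0.207 -0.197 -0.015] [-0.1  0.2 -0.7]
```

View pics/s5c.png

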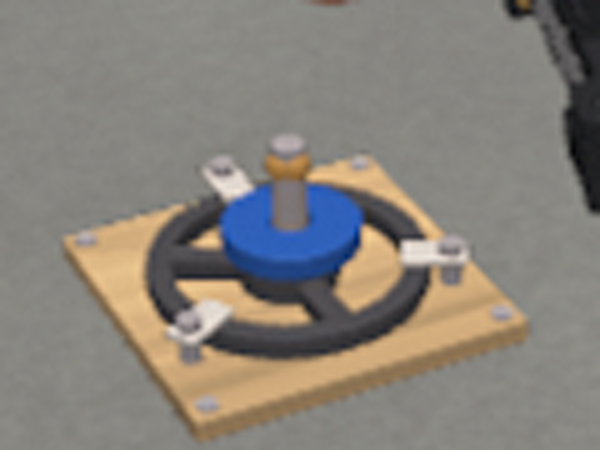

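View pics/t5c.png

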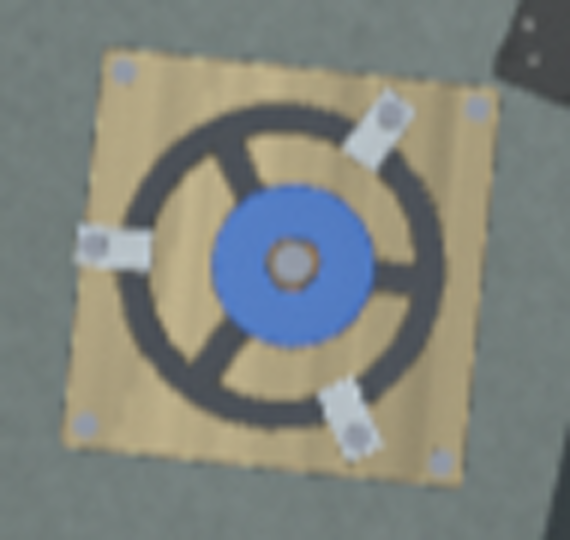

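The blue disc sits flat on the hub around the stud (side crop (287,225)). The stud tip is unmoved in the top crop at (292,263). On to the yellow disc.

```bash
sed -i "s/print('t'/M=R.from_quat(s['eef_rot']).as_matrix();print('jawz',M[2,0].round(3),'zax',M[:2,2].round(3),'t'/" st.py; python3 -m creep '0.4 -1.7 -0.3 0;0.2 -1.5 -0.4 0;0.1 -1.2 -0.5 0;0.1 -0.8 -0.6 0;0 -0.3 -0.7 0' >/dev/null; python3 st.py;python3 -m creep '0 0 -0.7 0;0 0 -0.7 0;0 0 -0.6 0;0 0 -0.5 0;0 0 0 0' >/dev/null; python3 st.py
```

```text
jawz 0.008 zax [ 0.123 -0.047] t 22.62 tilt -132.6 mrad [ 574.8 -102.1   98.4] [ 0.147  0.033 -0.174] [ 1.1  0.8 -0.1]
jawz 0.008 zax [ 0.118 -0.044] t 23.03 tilt -126.7 mrad [572.2 -99.6  67.6] [0.001 0.002 0.005] [-0.6 -0.  -0.1]
```

```bash
python3 -m creep '0.3 -0.3 -0.3 0;0.3 -0.5 -0.6 0;0.2 -0.4 -0.8 0;0.1 -0.1 -0.8 0;0 0 -0.4 0' >/dev/null; python3 st.py;python3 -m creep '0 0 0 0;0 0 -0.5 0;0 0 -0.7 0;0 0 -0.4 0;0 0 0 0' >/dev/null; python3 st.py
```

```text
jawz 0.008 zax [ 0.121 -0.045] t 23.45 tilt -129.4 mrad [ 583.4 -113.2   37.2] [ 0.095 -0.002 -0.095] [-0.5 -1.5 -0.5]
jawz 0.008 zax [ 0.119 -0.044] t 23.87 tilt -127.0 mrad [ 582.6 -113.3   17.8] [ 0.002  0.001 -0.003] [ 0.5 -0.7 -1.2]
```

```bash
python3 -m creep '-0.1 0.05 -0.2 0;0 0 -0.2 0;0 0 -0.15 0;0 0 0 0;0 0 0 0' >/dev/null; python3 st.py;python3 -m creep '0 0 0 0;0 0 0 0;0 0 0 0;0 0 0 0;0 0 0 0' 0 40 >/dev/null; python3 st.py
```

```text
jawz 0.008 zax [ 0.119 -0.044] t 24.28 tilt -127.1 mrad [ 581.5 -112.4   11.8] [ 0.002 -0.    -0.003] [ 0.8  0.1 -0.1]
jawz 0.008 zax [ 0.12  -0.045] t 24.7 tilt -128.7 mrad [ 582.1 -112.7   12.7] [-0.002 -0.002  0.   ] [-0.2 -0.  -0.3]
```

```bash
python3 -c "
from h import *
cam('wrist','w6.png');print(ctrl.state()['grip_width'])"
```

```text
0.05331307383401435
```

View pics/w6.png

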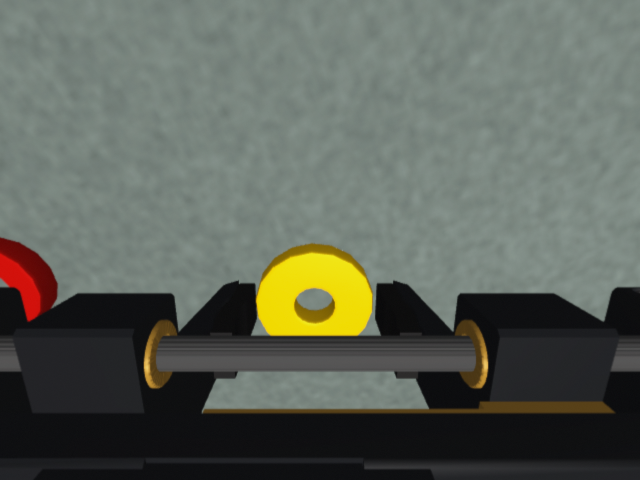

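```bash
python3 -m creep '0 0 0.4 0;0 0 1 0;0 0 1.5 0;0 0.4 1.8 0;-0.2 0.8 1.8 0'; python3 st.py;  python3 -m creep '-0.4 1.3 1.6 0;-0.5 1.7 1 0;-0.6 1.9 0.5 0;-0.6 2 0 0;-0.6 2 0 0' >/dev/null; python3 st.py
```

```text
t: 25.17
position: [0.5764, -0.1002, 0.0771]
eef_rot: [0.838, 0.543, 0.036, 0.048]
contact_force: [0.6, -0.8, -1.0]
grip_width: 0.0527
jawz 0.008 zax [ 0.112 -0.042] t 25.17 tilt -119.5 mrad [ 576.4 -100.2   77.1] [-0.458  0.052  0.418] [ 0.6 -0.8 -1. ]
jawz 0.009 zax [ 0.124 -0.047] t 25.58 tilt -132.1 mrad [552.9 -12.1 119.9] [-0.199  0.185 -0.012] [-0.  -0.2 -1.3]
```

```bash
python3 -m creep '-0.6 2 0 0;-0.6 2 0.2 0;-0.5 2 0 0;-0.5 1.9 0 0;-0.5 1.7 0 0'>/dev/null; python3 st.py;  python3 -m creep '-0.4 1.3 0 0;-0.2 0.9 0 0;-0.1 0.5 0 0;0 0.2 0 0;0 0 0 0' >/dev/null; python3 st.py
```

```text
jawz 0.011 zax [ 0.13  -0.047] t 26.0 tilt -131.4 mrad [524.8  88.6 127.7] [-0.07   0.052  0.024] [ 0.6  0.6 -0.4]
jawz 0.012 zax [ 0.133 -0.046] t 26.42 tilt -130.9 mrad [516.6 122.3 131. ] [-0.004 -0.     0.004] [ 0.2  0.6 -0.9]
```

```bash
python3 -m creep '-0.3 0 -0.3 0;-0.4 0 -0.6 0;-0.3 0 -0.7 0;0 0 -0.6 0;0 0 0 0'>/dev/null; python3 st.py
```

```text
jawz 0.012 zax [ 0.133 -0.047] t 26.83 tilt -130.8 mrad [506.1 119.8 106.8] [-0.002  0.009  0.005] [-0.1 -0.4 -1.2]
```

```bash
python3 -m creep '0.05 0.2 0 0;0 0 -0.2 0;0 0 -0.15 0;0 0 0 0;0 0 0 0'>/dev/null; python3 st.py; python3 - <<'E'
from h import *
s=cam('side');w=cam('wrist','w7.png')
cv2.imwrite('pics/s7c.png',cv2.resize(s['pixels'][170:300,250:370],None,fx=4.5,fy=4.5,interpolation=cv2.INTER_CUBIC))
E
```

```text
jawz 0.011 zax [ 0.131 -0.048] t 27.25 tilt -128.5 mrad [506.4 121.3 101.8] [ 0.003 -0.001  0.001] [-0.7  0.6 -0.6]
```

View pics/w7.png

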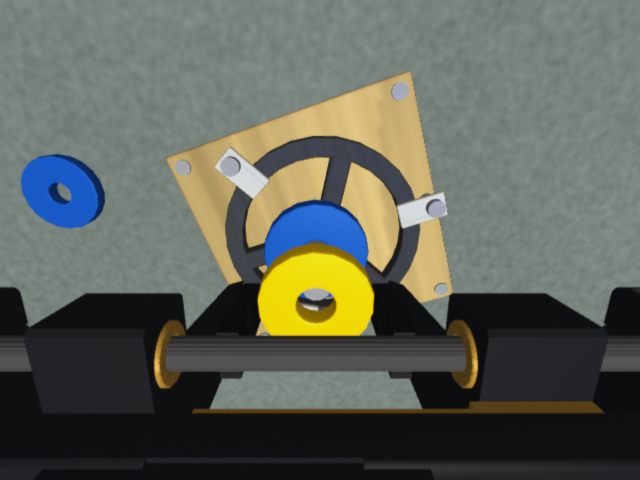

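View pics/s7c.png

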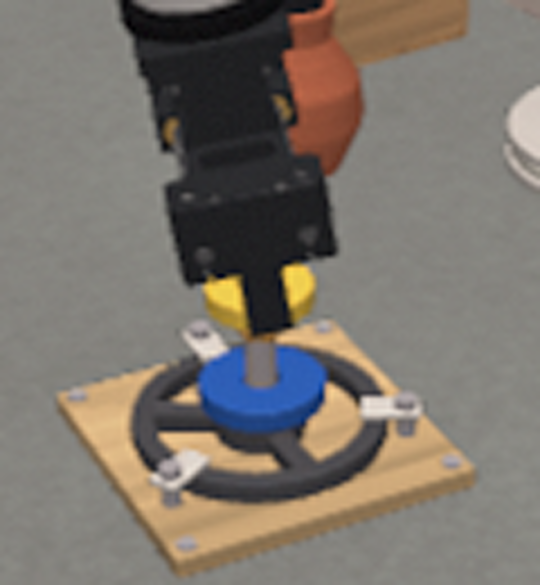

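The yellow disc is level above the stud, and the stud tip shows inside the bore at wrist (295,316). Descending.

```bash
python3 -m creep '0 0.07 0 0;0 0 -0.15 0;0 0 0 0;0 0 -0.15 0;0 0 0 0'>/dev/null; python3 st.py; python3 -m creep '0 0 -0.15 0;0 0 0 0;0 0 -0.15 0;0 0 0 0;0 0 0 0'>/dev/null; python3 st.py
```

```text
jawz 0.012 zax [ 0.133 -0.048] t 27.77 tilt -130.0 mrad [506.9 122.2  99.3] [-0.005 -0.002  0.005] [ 0.1  0.6 -0.7]
jawz 0.011 zax [ 0.132 -0.048] t 28.18 tilt -129.7 mrad [506.8 122.2  95.9] [ 0.004  0.004 -0.   ] [ 0.7  0.5 -0.4]
```

```bash
python3 -m creep '-0.02 0 -0.2 0;0 0 -0.2 0;-0.02 0 -0.2 0;0 0 -0.2 0;0 0 -0.2 0'>/dev/null; python3 st.py; python3 -m creep '0 0 -0.2 0;-0.03 0 -0.2 0;0 0 -0.25 0;-0.03 0 -0.25 0;0 0 -0.2 0'>/dev/null; python3 st.py
```

```text
jawz 0.012 zax [ 0.136 -0.049] t 28.6 tilt -132.9 mrad [508.1 121.9  88.2] [ 0.036  0.007 -0.038] [-4.3 -1.2  5.8]
jawz 0.011 zax [ 0.134 -0.049] t 29.02 tilt -131.5 mrad [507.  121.9  78.4] [ 0.039  0.003 -0.046] [-3.  -0.2  5.2]
```

```bash
python3 -m creep '-0.03 0 -0.2 0;0 0 -0.2 0;-0.02 0 -0.2 0;0 0 -0.2 0;0 0 0 0'>/dev/null; python3 st.py; python3 - <<'E'
from h import *
s=cam('side');w=cam('wrist','w8.png')
cv2.imwrite('pics/s8c.png',cv2.resize(s['pixels'][170:300,250:370],None,fx=4.5,fy=4.5,interpolation=cv2.INTER_CUBIC))
E
```

```text
jawz 0.01 zax [ 0.133 -0.049] t 29.43 tilt -130.5 mrad [505.9 121.9  68.8] [ 0.004  0.003 -0.003] [-0.6  0.5 -0.7]
```

View pics/s8c.png

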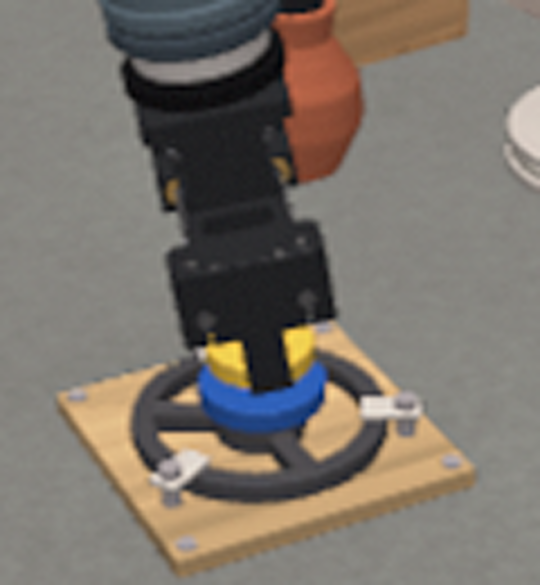

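View pics/w8.png

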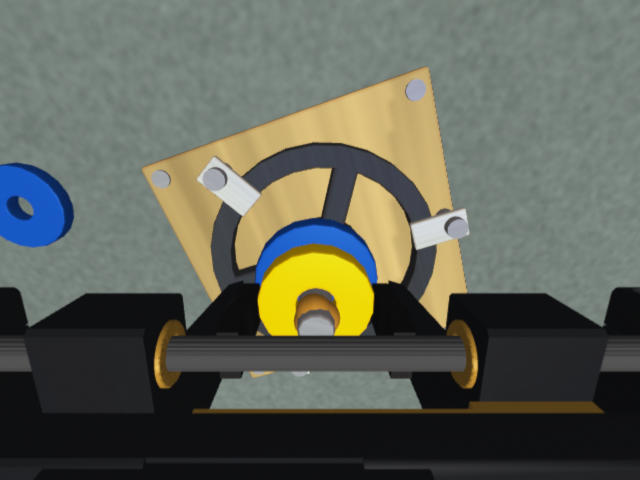

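Past the lugs, with the brass visible above the yellow disc at wrist (303,317). Home should come at TCP about 58.5.

```bash
python3 -m creep '0.03 0 -0.25 0;0 0 -0.25 0;0.02 0 -0.2 0;0 0 -0.1 0;0 0 0 0'>/dev/null; python3 st.py;  python3 -m creep '0 0 -0.15 0;0 0 -0.15 0;0 0 -0.15 0;0 0 -0.15 0;0 0 -0.15 0'>/dev/null; python3 st.py
```

```text
jawz 0.011 zax [ 0.134 -0.049] t 29.95 tilt -131.3 mrad [506.9 121.9  60.3] [ 0.003  0.    -0.   ] [-0.5  0.2  0.2]
jawz 0.008 zax [ 0.133 -0.051] t 30.37 tilt -130.0 mrad [507.4 121.9  58.5] [ 0.003 -0.002  0.006] [-9.3 -1.6 16.9]
```

```bash
python3 -m creep '0 0 0.05 0;0 0 0 0;0 0 0 0;0 0 0 0;0 0 0 0' 1 >/dev/null; python3 st.py;python3 -m creep '0 0 0.4 0;0 0 0.8 0;0 0 1.2 0;0 0 1.3 0;0 0 1.3 0' >/dev/null; python3 st.py
```

```text
jawz 0.01 zax [ 0.136 -0.051] t 30.78 tilt -132.9 mrad [508.4 122.   60.3] [ 0.004 -0.    -0.003] [0.2 0.5 0.3]
jawz 0.006 zax [ 0.128 -0.051] t 31.2 tilt -125.4 mrad [505.4 121.8 109.8] [-0.289 -0.076  0.37 ] [0.9 0.7 0.2]
```

```bash
python3 -m creep '0 -0.3 0.6 0;0 -1 0.2 0;0 -1.8 0 0;0 -2.2 0 0;0 -2.4 0 0' >/dev/null; python3 st.py;python3 -m creep '0 -2.4 0 0;0.1 -2.4 0 0;0.1 -2.4 0 0;0.2 -2.4 0 0;0.2 -2.4 0 0' >/dev/null; python3 st.py
python3 - <<'E'
from m import *
s=cam('side');t=cam('top')
cv2.imwrite('pics/s9c.png',cv2.resize(s['pixels'][210:300,250:370],None,fx=5,fy=5,interpolation=cv2.INTER_CUBIC))
cv2.imwrite('pics/t9c.png',cv2.resize(t['pixels'][215:305,265:360],None,fx=6,fy=6,interpolation=cv2.INTER_CUBIC))
E
```

```text
jawz 0.01 zax [ 0.136 -0.05 ] t 31.62 tilt -141.7 mrad [507.4  44.2 122.9] [-0.105  0.114 -0.043] [0.6 0.5 0.3]
jawz 0.009 zax [ 0.135 -0.05 ] t 32.03 tilt -144.5 mrad [510.7 -84.2 122. ] [ 0.125 -0.138  0.012] [ 0.2 -0.1  0.2]
```

View pics/s9c.png

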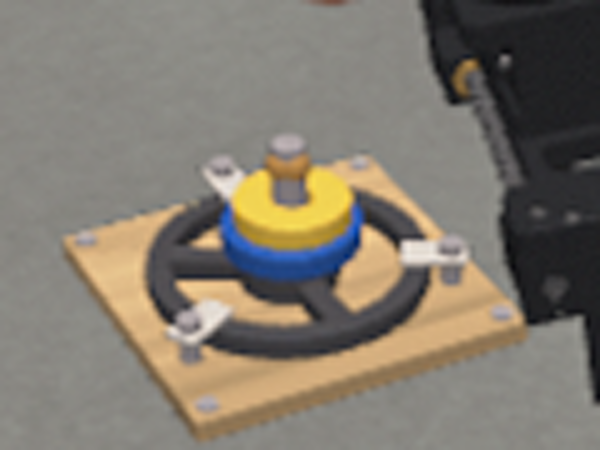

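View pics/t9c.png

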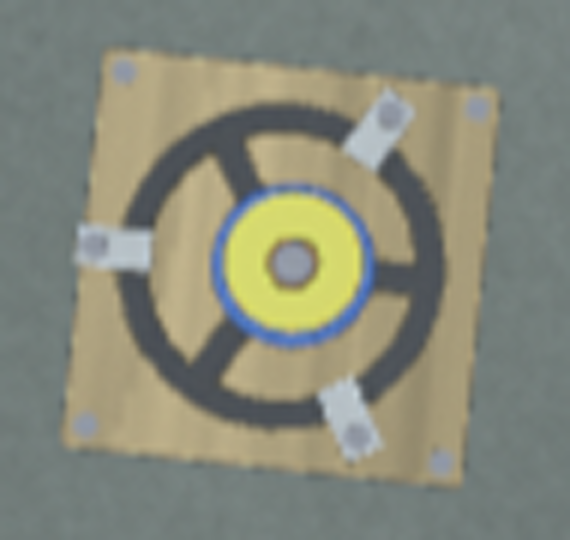

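Yellow sits flat on blue, concentric around the stud, which is unmoved at (292,263). On to red at (515.5,-240.1).

```bash
python3 -m creep '0.1 -2.2 0 0;0.1 -2.2 -0.2 0;0.1 -2 -0.3 0;0.1 -1.7 -0.4 0;0 -1.4 -0.5 0' >/dev/null; python3 st.py;python3 -m creep '0 -1 -0.6 0;0 -0.6 -0.7 0;0 -0.3 -0.8 0;0 0 -0.5 0;0 0 0 0' >/dev/null; python3 st.py
```

```text
jawz 0.009 zax [ 0.135 -0.05 ] t 32.55 tilt -140.3 mrad [ 513.2 -183.5  107.3] [ 0.218 -0.097 -0.101] [-0.7 -0.2  0.1]
jawz 0.01 zax [ 0.132 -0.048] t 32.97 tilt -135.4 mrad [ 511.2 -204.1   77. ] [0.006 0.006 0.004] [0.4 0.5 0.2]
```

```bash
python3 -m creep '0.1 -0.8 -0.4 0;0.1 -1.1 -0.7 0;0.1 -1 -0.9 0;0 -0.5 -0.9 0;0 0 -0.5 0' >/dev/null; python3 st.py;python3 -m creep '0 0 0 0;0 0 0 0;0 0 -0.4 0;0 0 -0.3 0;0 0 0 0' >/dev/null; python3 st.py
```

```text
jawz 0.009 zax [ 0.134 -0.049] t 33.38 tilt -135.1 mrad [ 515.8 -239.3   41.3] [ 0.122 -0.002 -0.126] [-0.2 -0.  -0.8]
jawz 0.01 zax [ 0.132 -0.047] t 33.8 tilt -132.2 mrad [ 515.  -238.5   32. ] [-0.007  0.     0.006] [ 1.  -0.8 -0.2]
```

```bash
python3 -m creep '0.05 -0.15 -0.5 0;0 0 -0.7 0;0 0 -0.5 0;0 0 -0.2 0;0 0 0 0' >/dev/null; python3 st.py
```

```text
jawz 0.01 zax [ 0.133 -0.048] t 34.22 tilt -133.2 mrad [ 516.  -239.7   11.6] [ 0.009  0.    -0.002] [-0.3 -0.6 -0.4]
```

```bash
python3 -m creep '0 0 0 0;0 0 0 0;0 0 0 0;0 0 0 0;0 0 0 0' 0 40; python3 st.py; python3 -c "
from h import *
cam('wrist','w10.png')"
```

```text
t: 34.63
position: [0.516, -0.2396, 0.0115]
eef_rot: [0.836, 0.544, 0.043, 0.056]
contact_force: [-0.1, -1.2, -0.1]
grip_width: 0.0568
jawz 0.01 zax [ 0.132 -0.048] t 34.63 tilt -132.8 mrad [ 516.  -239.6   11.5] [-0.003 -0.001  0.001] [-0.1 -1.2 -0.1]
```

View pics/w10.png

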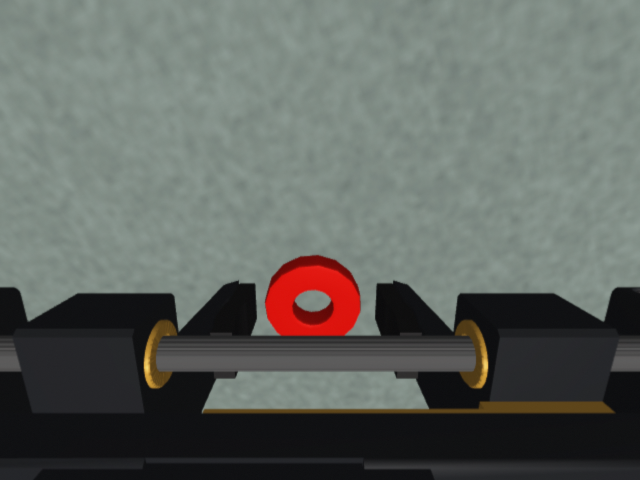

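Fingers are still closing (56.8 mm). Waiting for contact.

```bash
python3 -m creep '0 0 0 0;0 0 0 0;0 0 0 0;0 0 0 0;0 0 0 0'; python3 -m creep '0 0 0.3 0;0 0 0.9 0;0 0 1.4 0;0 0.4 1.8 0;0 0.8 1.8 0'; python3 st.py
```

```text
t: 35.1
position: [0.5161, -0.2397, 0.0118]
eef_rot: [0.836, 0.544, 0.043, 0.056]
contact_force: [0.2, 0.3, -0.4]
grip_width: 0.0425
t: 35.52
position: [0.513, -0.2264, 0.0732]
eef_rot: [0.837, 0.544, 0.041, 0.053]
contact_force: [0.6, -0.1, -0.4]
grip_width: 0.0425
jawz 0.012 zax [ 0.126 -0.043] t 35.52 tilt -126.0 mrad [ 513.  -226.4   73.2] [-0.482  0.051  0.432] [ 0.6 -0.1 -0.4]
```

```bash
python3 -m creep '0 1.4 1.5 0;0 1.9 1 0;0 2.2 0.4 0;0 2.4 0 0;-0.1 2.4 0 0'>/dev/null; python3 st.py;  python3 -m creep '-0.1 2.4 0 0;-0.1 2.4 0 0;-0.1 2.4 0 0;-0.1 2.4 0 0;-0.1 2.4 0 0' >/dev/null; python3 st.py
```

```text
jawz 0.009 zax [ 0.138 -0.052] t 35.93 tilt -146.8 mrad [ 515.7 -125.7  113.7] [-0.217  0.204 -0.029] [ 0.5  0.7 -0.7]
jawz 0.01 zax [ 0.144 -0.055] t 36.35 tilt -153.1 mrad [511.1  -0.8 119.3] [-0.048  0.023  0.02 ] [ 0.2 -0.3 -1.1]
```

```bash
python3 -m creep '-0.1 2.4 0.2 0;-0.1 2.3 0.2 0;0 2 0 0;0 1.6 0 0;0 1.2 0 0'>/dev/null; python3 st.py;  python3 -m creep '0 0.8 0 0;0 0.4 0 0;0 0.1 0 0;0 0 0 0;0 0 0 0' >/dev/null; python3 st.py
```

```text
jawz 0.012 zax [ 0.149 -0.054] t 36.77 tilt -148.4 mrad [508.3 101.4 128.1] [ 0.054 -0.086  0.039] [-0.3  0.3 -0.8]
jawz 0.013 zax [ 0.152 -0.054] t 37.18 tilt -149.3 mrad [508.5 116.9 130.5] [-0.003 -0.001  0.002] [-0.6  0.2 -0.7]
```

```bash
python3 -m creep '-0.05 0.15 -0.3 0;-0.05 0.2 -0.6 0;-0.05 0.15 -0.7 0;0 0 -0.6 0;0 0 0 0'>/dev/null; python3 st.py
```

```text
jawz 0.012 zax [ 0.151 -0.055] t 37.6 tilt -147.9 mrad [506.9 119.9 106.1] [0.005 0.001 0.004] [-0.8 -1.2 -0.6]
```

```bash
python3 -m creep '0 0.25 0 0;0 0 -0.2 0;0 0 -0.15 0;0 0 0 0;0 0 0 0'>/dev/null; python3 st.py; python3 - <<'E'
from h import *
s=cam('side');w=cam('wrist','w11.png')
cv2.imwrite('pics/s11c.png',cv2.resize(s['pixels'][170:300,250:370],None,fx=4.5,fy=4.5,interpolation=cv2.INTER_CUBIC))
E
```

```text
jawz 0.011 zax [ 0.149 -0.055] t 38.02 tilt -145.1 mrad [506.3 122.5 100.9] [ 0.002 -0.    -0.002] [ 0.3 -0.4 -0.1]
```

View pics/w11.png

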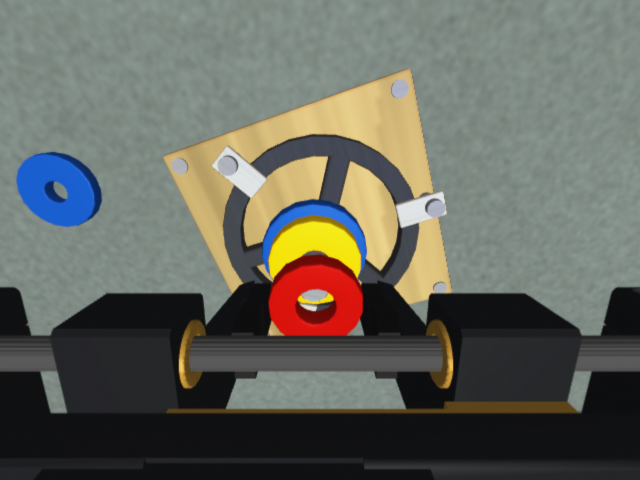

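View pics/s11c.png

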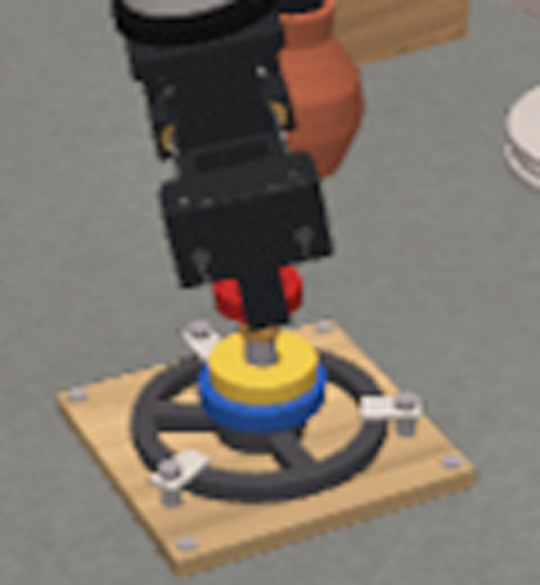

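The red disc is over the stud, with the tip visible in the bore at wrist (296,316), as it was with yellow.

```bash
python3 -m creep '0.02 0 -0.15 0;0 0 0 0;0 0 -0.15 0;0 0 0 0;0 0 0 0'>/dev/null; python3 st.py; python3 -m creep '0 0 -0.15 0;0 0 0 0;0 0 -0.15 0;0 0 0 0;0 0 0 0'>/dev/null; python3 st.py
```

```text
jawz 0.012 zax [ 0.15  -0.055] t 38.53 tilt -146.7 mrad [507.1 122.5  98.4] [ 0.002  0.002 -0.003] [ 0.8 -0.6 -0.6]
jawz 0.012 zax [ 0.15  -0.055] t 38.95 tilt -146.4 mrad [506.9 122.4  95. ] [ 0.001  0.003 -0.002] [ 0.1 -0.   0.4]
```

```bash
python3 -m creep '-0.03 0 -0.2 0;0 0 -0.2 0;-0.02 0 -0.2 0;0 0 -0.2 0;0 0 -0.2 0'>/dev/null; python3 st.py; python3 -m creep '-0.03 0 -0.2 0;-0.03 0 -0.2 0;0 0 -0.2 0;-0.03 0 -0.2 0;0 0 -0.1 0'>/dev/null; python3 st.py
```

```text
jawz 0.012 zax [ 0.153 -0.056] t 39.37 tilt -149.2 mrad [507.9 122.1  87.2] [ 0.04   0.01  -0.038] [-5.6 -1.2  5. ]
jawz 0.011 zax [ 0.152 -0.057] t 39.78 tilt -148.6 mrad [506.9 122.   79.2] [ 0.017 -0.    -0.02 ] [-1.9 -0.8  4.2]
```

```bash
python3 -m creep '-0.02 0 -0.2 0;0 0 -0.2 0;0 0 -0.2 0;0 0 -0.1 0;0 0 0 0'>/dev/null; python3 st.py; python3 -m creep '0 0 -0.15 0;0 0 -0.15 0;0 0 -0.15 0;0 0 -0.15 0;0 0 -0.15 0'>/dev/null; python3 st.py;  python3 - <<'E'
from h import *
s=cam('side');w=cam('wrist','w12.png')
cv2.imwrite('pics/s12c.png',cv2.resize(s['pixels'][170:300,250:370],None,fx=4.5,fy=4.5,interpolation=cv2.INTER_CUBIC))
E
```

```text
jawz 0.01 zax [ 0.152 -0.057] t 40.2 tilt -147.6 mrad [506.2 121.9  71.5] [ 0.007  0.003 -0.005] [-0.3 -0.  -1.7]
jawz 0.008 zax [ 0.151 -0.059] t 40.62 tilt -146.5 mrad [506.8 121.9  69.5] [ 0.003 -0.003  0.006] [-11.3  -1.   18.5]
```

View pics/w12.png

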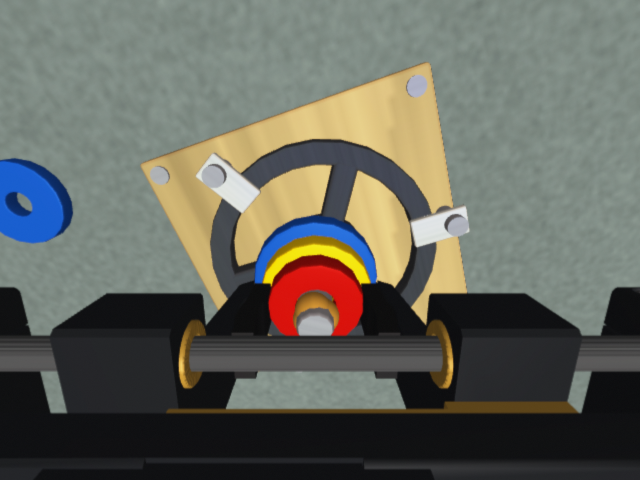

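View pics/s12c.png

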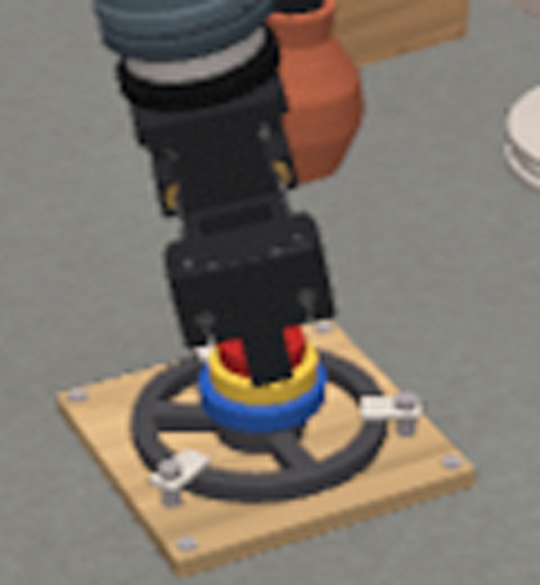

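Red is past the lugs and seated: stalled at 69.5 mm with 18.5 N. Release and rise well clear.

```bash
python3 -m creep '0 0 0.05 0;0 0 0 0;0 0 0 0;0 0 0 0;0 0 0 0' 1; python3 -m creep '0 0 0 0;0 0 0 0;0 0 0 0;0 0 0.3 0;0 0 0.7 0'; python3 -m creep '0 0 1.2 0;0 0 1.3 0;0 0 1.3 0;0 0 1.3 0;0 0 1.3 0'; python3 -m creep '0 -0.7 0.6 0;0 -1.6 0 0;0 -2.2 0 0;0 -2.4 0 0;0 -2.4 0 0'; python3 -m creep '0 -2.2 0 0;0 -1.8 0 0;0 -1 0 0;0 -0.3 0 0;0 0 0 0'
python3 - <<'E'
from m import *
s=cam('side','s13.png');t=cam('top','t13.png')
cv2.imwrite('pics/s13c.png',cv2.resize(s['pixels'][210:300,250:370],None,fx=5,fy=5,interpolation=cv2.INTER_CUBIC))
cv2.imwrite('pics/t13c.png',cv2.resize(t['pixels'][215:305,265:360],None,fx=6,fy=6,interpolation=cv2.INTER_CUBIC))
E
```

```text
t: 41.13
position: [0.5079, 0.1221, 0.0708]
eef_rot: [0.837, 0.541, 0.049, 0.067]
contact_force: [0.1, -0.1, 0.1]
grip_width: 0.0737
t: 41.55
position: [0.5064, 0.1219, 0.079]
eef_rot: [0.837, 0.541, 0.047, 0.065]
contact_force: [0.4, -0.3, -0.8]
grip_width: 0.0881
t: 41.97
position: [0.5047, 0.1218, 0.1459]
eef_rot: [0.837, 0.541, 0.045, 0.064]
contact_force: [0.8, 0.2, -0.5]
grip_width: 0.0886
t: 42.38
position: [0.507, 0.0285, 0.1589]
eef_rot: [0.835, 0.544, 0.05, 0.067]
contact_force: [0.9, -0.5, -0.5]
grip_width: 0.0879
t: 42.8
position: [0.5063, -0.0333, 0.1604]
eef_rot: [0.836, 0.542, 0.05, 0.068]
contact_force: [-0.5, -1.1, -1.0]
grip_width: 0.0881
```

View pics/s13c.png

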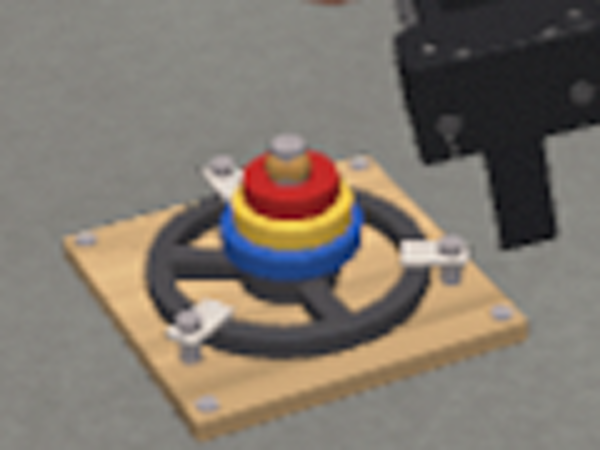

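View pics/t13.png

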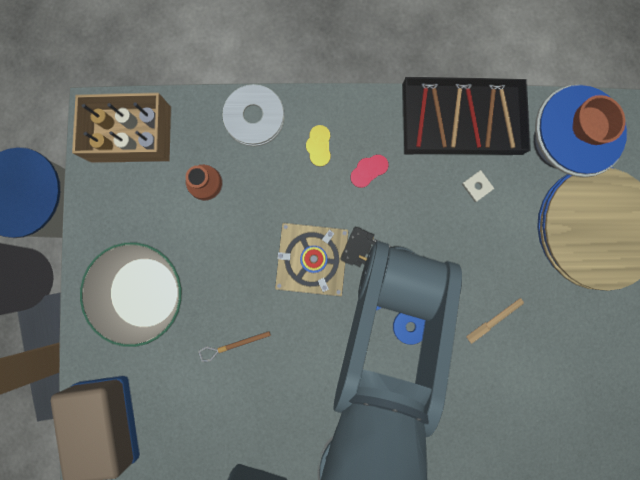

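The side crop shows blue, yellow and red stacked flat with the brass lugs standing above red at (288,165). In the top view the stack is concentric at (259,313) and the other items are where they were. Handing in.

```bash
python3 -c "
from plant import ctrl
print(ctrl.state()['t']);print(ctrl.hand_in())"
```

```text
42.9
the job is handed in; nothing more can be done
None
```

The stepped core is built and handed in at 42.9 s of the 72 s. The middle-sized blue disc, then yellow, then red went over the stud, and each was pressed past the lugs until it sat home before I took the next.

**Seating:** Each disc stopped at the height expected for home (TCP 45.7, 58.5 and 69.5 mm) with about 17–18.5 N upward in the readings. Force was only read at the end of each call, so a higher brief peak between readings isn't ruled out.

**Final pictures:** The three discs lie flat and concentric, with the brass lugs just above red. The stud had not visibly moved when I last compared it, after yellow. The square core, tools, vase and basin looked unmoved. The smallest blue look-alike is hidden by the arm in the last top view, but it was clear of every move. The gripper is open and about 150 mm from the stack.

**What disagreed:**
- **Gripper tilt:** abrupt early moves left the gripper tilted, about 5.5° at first and 9° by the end. The tilt was about the jaw axis, so the discs stayed level.
- **First touch:** blue met the stud tip about 2.5 mm off, with roughly 3 N. I backed off, shifted it and it went on.
- **Recognition networks:** their disc centres were several millimetres off, and for blue they picked the small look-alike. I used circle fits in the camera pictures instead.

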